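Slide the nozzle tray under the sanitiser hood and press its switch pad

ROBOT

A 6-joint arm with a two-finger parallel gripper is mounted at the origin on the work surface. World frame = base frame: x ahead of the robot, y to its left, z up, the work surface at z = 0. Lengths are in m, angles in degrees, forces in N, time in s.
With the tool pointing down it reaches from about 0.25 to 0.8 m from the base axis. Payload 8.5 kg.
Tool frame: the origin (TCP) lies between the finger pads; the fingertips stand 25 mm ahead of it and the grasp point (between the pads) lies 6 mm ahead of it; z points along the fingers, y is the direction in which the jaws open and shut (so a half turn about z gives the same grasp; the last joint's range is limited). The gripper opens to 85 mm and grips with 20 to 120 N. Pads are 22 mm wide; open, the fingers measure 114 mm over their backs; the gripper's body (76 mm by 85 mm) begins 54 mm behind the grasp point. The pads swing forward as they close: fully open they stand 13 mm farther back than shut.
Start: joints at [-71.849, 13.648, -0.773, 75.585, 0, 90], TCP at [0.164, -0.499, 0.256] pointing down, gripper open.
Joint ranges: [-152.45, 152.45], [-59.26, 108.67], [-65.41, 83.53], [-104.44, 129.93], [-82.83, 76.93], [-180, 180]. Speed limits (degrees/s): [127.2, 127.2, 159.86, 180, 180, 180].

INTERFACE

Orientations are given as a 3x3 rotation matrix whose columns are the frame's x, y, z axes.
In Python, from rig import ctrl, grab_frame gives the robot as it stands.
- The arm moves only by the shell command python3 -m pendant 'ROWS' [FORCE]. ROWS is JSON, a list of rows, each an object of numbers: "dx", "dy", "dz": the shift along the tool's x, y, z each as a share of 500 mm, from -1 to 1; "rx", "ry", "rz": the turn, a rotation vector about the tool's x, y, z each as a share of 2 pi rad, from -1 to 1; "jaw": the closure, from 0 (fully open) to 1 (shut). A call has 1 to 10 rows; each row is the pose to reach, as a shift and turn from the pose commanded when the call began, along the tool's axes at that moment, turning the shorter way round; what a row does not reach only later rows make up. A row lasts 1/10 s, in which the tool goes at most 50 mm and 8.59 degrees, less where a joint would pass 70% of its speed; a pose out of reach is approached as far as the arm can. A call with a number of a shift or a turn outside -1 to 1 is refused whole. A call with a gripper value outside its range is refused whole. The fingers move at their own pace and stop on an object; FORCE is the grip in N (left out, the last holds). Time passes only in rows, so rows that repeat a pose let the fingers close. It gives the time, the measured TCP pose, the force and the opening at its end, in the units of the state.
- ctrl.get_obs(): the state, without advancing time (a new reading comes with each control period).
- grab_frame(name): name is "side" or "top"; returns a dict with "img" (384x512x3 uint8, red, green, blue), "depth" (384x512 float32, m along the optical axis (not along the pixel's ray), 0 where there is no reading), "vertical_fov" (degrees; the focal length in pixels is half the picture's height over the tangent of half this angle, whatever the lens; pixels are square), "cx", "cy" (the principal point, pixels), "world_from_camera" (4x4, takes a point from camera to world coordinates). Camera axes: x right, y down, z forward; pixel columns grow to the right and rows downward; lengths in m; the calibration is good to about 2 mm. A picture is of the moment at which its call begins.
- ctrl.job_done(): hands the job in, once; it reports no verdict.
The state is a dict: "clock": time; "joint_pos": joint angles; "qvel": joint speeds; "tau": joint torques, N m; "eef_pos": TCP position; "orientation": TCP orientation; "wrist_force": force on the tool from outside, world axes, zero at the start; "torque": the same for the moment, N m; "opening": finger opening in m.
Only numpy, scipy, OpenCV 4.12 (cv2) and the standard library are available. Lean on these libraries where they do the work, as an engineer would, in place of code of your own. Each camera call takes 0.05 s, during which the arm holds its last target. There are 200 camera calls.

TASK

Slide the shallow tray of piping nozzles along the bench, nose first and without lifting it, into the low tunnel of the sanitiser hood until it meets the sprung switch pad hidden inside. Press it against the pad with a steady 9 newtons or so for about a second to start the lamp (less than 6 does not switch it, more than 12 harms it; nor may the tray push against the rest of the hood with more than 15), then ease off, let go and leave the tray lying flat in the tunnel, its nose still resting against the pad. Leave everything else on the bench where it is.

Things in the scene. Friction and masses are not known exactly. Their poses are not given: they have to be found in the camera images.
- tray: Shallow aluminium tray 210 long (its x), 122 wide (y), 20 high, walls 4 mm, nine small steel nozzles fixed inside below the rim. Origin: centre of its underside; +x to its nose (x = +105, goes in first), rear wall's outer face at x = -105. 0.3 to 0.65 kg; friction on the bench varies. Lies before the mouth, up to 0.35 rad out of line and 30 mm to one side.
- tray_fin (a point): Middle of the top edge of the tray's upright fin handle: on the tray's centre line at x = -78 mm, 55 mm above the bench. The fin is 40 mm long along the tray's x, 10 mm thick across, and rises from the tray's floor. It stays outside the tunnel.
- hood: Sanitiser hood, fixed: low tunnel, steel roof, white lamp housing on top. Origin on the bench at the middle of the mouth; +x straight into the tunnel, y across. Tunnel 126 wide (2 mm spare each side of the tray), 27 high. Lead-in guides 20 high flare to 160 wide at x = -35. Roof top 45 high, lamp housing 95 high from x = 60 on; outer width 170 mm.
- hood_inside (a point): Point on the tunnel's centre line at x = 115 mm, bench level. The hidden 60 mm wide rubber switch pad faces the mouth; at rest its face is anywhere from x = 90 to 135 mm, set anew each time. It yields 12 mm at 2.5 N/mm (damped), then is solid. Let go, it pushes the tray back a few mm. A pushing hand feels the pad plus the tray's friction on the bench.
- cutter: Bystander, to be left alone: steel ring cutter, 70 mm across, 35 mm high, beside the hood (right of its mouth).
- jar: Bystander, to be left alone: closed glass jar, 60 mm across, 85 mm high, beside the hood (left of its mouth).
- bowl: Bystander, to be left alone: steel mixing bowl, 190 mm across, 100 mm high, near right.
- glassbowl: Bystander, to be left alone: small glass bowl, 120 mm across, 55 mm high, far side.
- pin: Bystander, to be left alone: wooden rolling pin, 260 mm long, 28 mm thick, far right; its origin is under its middle.
- spatula: Bystander, to be left alone: spatula lying at the left, beyond the closed back of the hood.
- cup: Bystander, to be left alone: white cup, 70 mm across, 60 mm high, near left.

How it is judged (in metres and radians):
On the way, in this order (a step that is already met when the one before it is completed fails the run):
1. the tray's nose is at least 20 mm inside the tunnel, in line with it (x of tray in the frame of hood above -0.085 m and y of tray in the frame of hood between -0.007 and 0.007 m and angle between the x axis of tray and the x axis of hood, either way round below 0.07 rad), for 0.1 s.
2. the tray is pressed against the switch pad with more than 5.5 N for half a second (x of tray in the frame of hood above -0.016 m and contact force between tray and hood above 5.5 N and y of tray in the frame of hood between -0.007 and 0.007 m and angle between the x axis of tray and the x axis of hood, either way round below 0.07 rad), for 0.5 s.
At the end, for the whole second after the job is handed in: The tray lies flat and still on the bench in the tunnel, its nose at least 86 mm past the mouth, within 7 mm of the tunnel's centre line and 0.07 rad of its direction, still touching the pad (more than 0.2 N); it is let go (x of tray in the frame of hood above -0.019 m and y of tray in the frame of hood between -0.007 and 0.007 m and angle between the x axis of tray and the x axis of hood, either way round below 0.07 rad and height (world z) of tray below 0.004 m and angle between tray's own z axis and vertical below 0.05 rad and linear speed of tray below 0.01 m/s and contact force between tray and hood above 0.2 N).
It fails at once if the tray, home at the pad (nose over 85 mm in), pressed with more than 12.5 N (x of tray in the frame of hood above -0.02 m and contact force between tray and hood above 12.5 N).
It fails at once if the tray pushed against any part of the hood with more than 16 N (contact force between tray and hood above 16 N).
It fails at once if the tray lifted off the bench by more than 15 mm or tipped (height (world z) of tray above 0.015 m or angle between tray's own z axis and vertical above 0.15 rad).
It fails at once if another thing on the bench moved more than 25 mm (distance of any of cutter, jar, bowl, glassbowl, pin, spatula, cup from where it was at the start of the episode above 0.025 m).
It also fails if it takes over 72 s, if anything falls off the work surface, if the arm or the gripper's body presses on something with over 40 N, if the wrist force passes 120 N, or if a joint passes its speed limit or range.

## Working session

There is one attempt and no reset: what is moved stays moved. The work goes in short steps, Python scripts to look and compute and a shell command to move; the robot and the scene stay as the last step left them, time stands still between calls to the robot, and variables do not carry over. Pictures are saved under pics/ and viewed, about 8 in all and at most 12, crops included, and the job is handed in when it is done.

```bash
mkdir -p pics; ls; cat > h.py <<'E'
import numpy as np, cv2
from rig import ctrl, grab_frame
def K(f):
    fl=f["img"].shape[0]/2/np.tan(np.radians(f["vertical_fov"])/2); return fl,f["cx"],f["cy"]
def cloud(f):
    fl,cx,cy=K(f); d=f["depth"]; v,u=np.mgrid[:d.shape[0],:d.shape[1]]
    P=np.stack([(u-cx)/fl*d,(v-cy)/fl*d,d],-1); T=np.array(f["world_from_camera"])
    W=P@T[:3,:3].T+T[:3,3]; W[d<=0]=np.nan; return W
E
python3 - <<'E'
from h import *
import pickle
for n in("top","side"):
    f=grab_frame(n); cv2.imwrite(f"pics/{n}0.png",f["img"][:,:,::-1]); pickle.dump(f,open(f"{n}0.pkl","wb"))
    print(n,f["vertical_fov"],f["cx"],f["cy"],np.round(f["world_from_camera"],3).tolist())
o=ctrl.get_obs(); print(o)
E
```

```text
pics
top 50.13016189889885 260.1380709484083 195.88962017352756 [[0.005, -0.994, 0.109, 0.416], [-1.0, -0.005, -0.0, 0.036], [0.001, -0.109, -0.994, 1.281], [0.0, 0.0, 0.0, 1.0]]
side 47.862888593449696 255.87026461234296 193.32492338064694 [[-0.996, -0.046, 0.071, 0.455], [-0.085, 0.573, -0.815, 1.026], [-0.003, -0.819, -0.574, 0.762], [0.0, 0.0, 0.0, 1.0]]
{'clock': 0.1, 'joint_pos': array([-7.18468400e+01,  1.36776996e+01, -8.11095925e-01,  7.55853839e+01,
       -2.40170672e-03,  9.00015349e+01]), 'qvel': array([-0.03699187, -0.07002285,  0.21599954,  0.04700912,  0.03367761,
       -0.07143175]), 'tau': array([ 1.08409648e-03, -5.39722037e+01,  3.46996915e+01,  1.34774332e-02,
        1.52961513e-05, -2.36996590e-05]), 'eef_pos': array([ 0.16345064, -0.49854901,  0.25574716]), 'orientation': array([[ 9.50235400e-01,  3.11532484e-01, -4.43197443e-04],
       [ 3.11532796e-01, -9.50234621e-01,  1.21717393e-03],
       [-4.19523373e-05, -1.29467229e-03, -9.99999161e-01]]), 'wrist_force': array([-0.51792545,  0.32018203, -0.35766983]), 'torque': array([ 0.03616492, -0.03621132, -0.07386986]), 'opening': 0.08531117072320982}
```

View pics/top0.png

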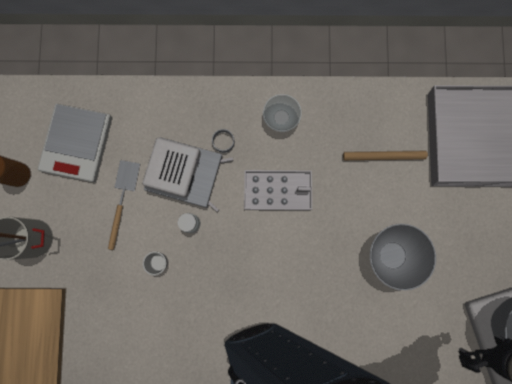

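View pics/side0.png

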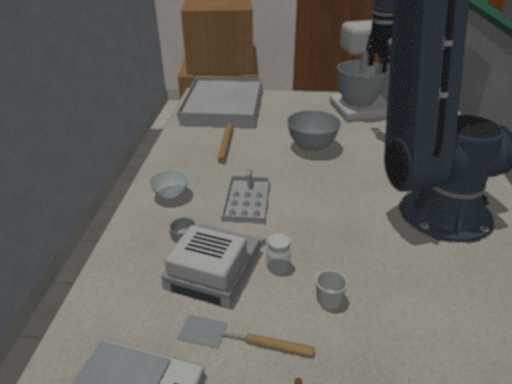

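The top view shows the tray around (278,191) with its fin on the right at (302,190), and the hood around (185,172) with its mouth facing lower right. The jar is at (188,223) and the cutter at (223,140). The side view shows the same layout. Next I'll measure both from depth.

```bash
cat > m.py <<'E'
from h import *
def rect(P):
    (c,s,a)=cv2.minAreaRect((P*1000).astype(np.float32)); b=cv2.boxPoints((c,s,a))
    return np.round(c,1),np.round(s,1),round(a,2),np.round(b,1).tolist()
def clean(M,img):  # largest component
    n,l,s,c=cv2.connectedComponentsWithStats(M.astype(np.uint8),connectivity=8)
    k=1+np.argmax(s[1:,4]); return l==k
def sel(W,lo,hi,z0,z1):
    with np.errstate(invalid='ignore'):
        return (W[...,0]>lo[0])&(W[...,0]<hi[0])&(W[...,1]>lo[1])&(W[...,1]<hi[1])&(W[...,2]>z0)&(W[...,2]<z1)
E
python3 - <<'E'
from m import *
import pickle
for n in("top","side"):
    f=pickle.load(open(n+"0.pkl","rb")); W=cloud(f)
    p=W[185:195,230:240] if n=="top" else W[300:305,120:130]
    print(n,"bench z",np.nanmedian(p[...,2]))
    for nm,lo,hi,z0,z1 in [("tray",(.33,-.16),(.55,.11),.010,.03),("fin",(.33,-.16),(.55,.11),.04,.07),("roof+",(.36,.14),(.60,.42),.036,.12),("housing",(.36,.14),(.60,.42),.085,.12),("roof",(.36,.14),(.60,.42),.036,.055)]:
        M=sel(W,lo,hi,z0,z1)
        if M.sum()<4: print(nm,M.sum());continue
        M=clean(M,None); P=W[M]; c,s,a,b=rect(P[:,:2]); print(nm,M.sum(),"zmed",P[:,2].round(4).mean(),c,s,a,b)
f=pickle.load(open("top0.pkl","rb"))
im=f["img"][120:260,135:325]; cv2.imwrite("pics/crop.png",cv2.resize(im,None,fx=4,fy=4,interpolation=cv2.INTER_CUBIC)[:,:,::-1])
E
```

```text
top bench z -0.0003615672882947285
tray 81 zmed 0.019453086419753088 [516.7 -42.1] [ 33.3 172.2] 10.9 [[484.1000061035156, 39.29999923706055], [516.7000122070312, -129.8000030517578], [549.4000244140625, -123.5], [516.7999877929688, 45.599998474121094]]
fin 0
roof+ 1365 zmed 0.06846908424908425 [583.9 285. ] [200.9  81.3] 75.28 [[519.0, 198.1999969482422], [597.7000122070312, 177.5], [648.7000122070312, 371.79998779296875], [570.0999755859375, 392.5]]
housing 620 zmed 0.0942217741935484 [574.2 310.2] [140.9  51.4] 89.42 [[547.7999877929688, 240.0], [599.2000122070312, 239.5], [600.5999755859375, 380.29998779296875], [549.2000122070312, 380.79998779296875]]
roof 682 zmed 0.04465073313782991 [583.9 285. ] [200.9  81.3] 75.28 [[519.0, 198.1999969482422], [597.7000122070312, 177.5], [648.7000122070312, 371.79998779296875], [570.0999755859375, 392.5]]
side bench z 0.0008791855274526972
tray 147 zmed 0.0178 [531.1 -16.1] [214.8  33.7] 89.95 [[514.0999755859375, -123.5], [547.7999877929688, -123.5], [548.0, 91.30000305175781], [514.2999877929688, 91.30000305175781]]
fin 0
roof+ 1760 zmed 0.07182710227272728 [583.5 287.3] [202.6  84. ] 74.59 [[516.0999755859375, 200.8000030517578], [597.0999755859375, 178.5], [650.9000244140625, 373.70001220703125], [569.9000244140625, 396.1000061035156]]
housing 804 zmed 0.09425995024875622 [574.2 314.4] [142.4  53.2] 88.74 [[546.0, 243.8000030517578], [599.2000122070312, 242.60000610351562], [602.2999877929688, 385.0], [549.2000122070312, 386.20001220703125]]
roof 640 zmed 0.044579531250000005 [583.5 287.3] [202.6  84. ] 74.59 [[516.0999755859375, 200.8000030517578], [597.0999755859375, 178.5], [650.9000244140625, 373.70001220703125], [569.9000244140625, 396.1000061035156]]
```

View pics/crop.png

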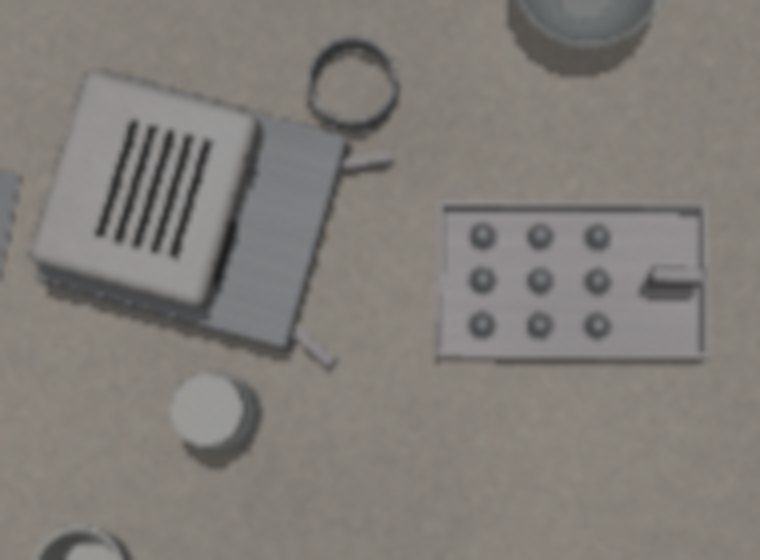

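The crop shows the tray nearly along world y, with its fin at about (675,278) in the crop. The hood is turned about 15°, its mouth edge running (345,140) to (292,350), with two flared guides. My region was clipped in x, so I'll widen it.

```bash
python3 - <<'E'
from m import *
import pickle
for n in("top","side"):
    f=pickle.load(open(n+"0.pkl","rb")); W=cloud(f)
    for nm,lo,hi,z0,z1 in [("tray",(.40,-.2),(.66,.12),.008,.03),("fin",(.45,-.2),(.62,.0),.04,.07),("roof+",(.42,.12),(.75,.48),.036,.12),("housing",(.42,.14),(.75,.48),.088,.12),("roof",(.42,.12),(.75,.48),.040,.050)]:
        M=sel(W,lo,hi,z0,z1)
        if M.sum()<4: print(nm,M.sum());continue
        M=clean(M,None); P=W[M]; c,s,a,b=rect(P[:,:2]); print(nm,M.sum(),"z",P[:,2].mean().round(4),"mean",P[:,:2].mean(0).round(4),c,s,a,b)
    G=sel(W,(.42,.05),(.75,.30),.010,.025); 
    k,l,s,c=cv2.connectedComponentsWithStats(G.astype(np.uint8),connectivity=8)
    for i in range(1,k):
        if s[i,4]>5: P=W[l==i]; print("  guide?",s[i].tolist(),P.mean(0).round(4),P.min(0).round(3),P.max(0).round(3))
E
```

```text
tray 325 z 0.0179 mean [ 0.5817 -0.0272] [576.1 -20.1] [212.  121.8] 89.76 [[514.7000122070312, -125.9000015258789], [636.5999755859375, -126.4000015258789], [637.4000244140625, 85.5999984741211], [515.5999755859375, 86.0999984741211]]
fin 41 z 0.0544 mean [ 0.5749 -0.096 ] [574.6 -95.7] [36.1  7.8] 89.38 [[570.5, -113.69999694824219], [578.2999877929688, -113.80000305175781], [578.7000122070312, -77.69999694824219], [570.9000244140625, -77.5999984741211]]
roof+ 3752 z 0.076 mean [0.6216 0.2694] [627.1 272.8] [200.3 170.4] 74.52 [[518.2999877929688, 199.0], [682.5, 153.5], [736.0, 346.6000061035156], [571.7999877929688, 392.1000061035156]]
housing 2243 z 0.0947 mean [0.6329 0.2984] [634.1 299.4] [135.1 149.4] 74.26 [[543.7999877929688, 254.60000610351562], [687.7000122070312, 214.10000610351562], [724.2999877929688, 344.1000061035156], [580.5, 384.6000061035156]]
roof 1249 z 0.0448 mean [0.6029 0.2209] [626.8 272.1] [198.4 170.1] 74.73 [[518.7000122070312, 198.8000030517578], [682.7999877929688, 154.0], [735.0, 345.3999938964844], [570.9000244140625, 390.20001220703125]]
  guide? [22
[... 1961 characters left out ...]
48] [0.603 0.052 0.011] [0.617 0.064 0.021]
  guide? [241, 209, 6, 6, 19] [0.5754 0.0572 0.0153] [0.568 0.05  0.01 ] [0.582 0.064 0.02 ]
  guide? [253, 210, 6, 5, 20] [0.5403 0.0577 0.0145] [0.534 0.052 0.01 ] [0.548 0.063 0.02 ]
  guide? [177, 220, 17, 7, 63] [0.731  0.1266 0.0177] [0.703 0.121 0.01 ] [0.75  0.135 0.025]
  guide? [172, 235, 9, 6, 31] [0.7382 0.1883 0.019 ] [0.727 0.181 0.011] [0.749 0.194 0.025]
  guide? [260, 237, 5, 7, 27] [0.5137 0.1774 0.0176] [0.508 0.169 0.01 ] [0.519 0.189 0.023]
  guide? [245, 246, 15, 28, 62] [0.5316 0.2526 0.0179] [0.519 0.205 0.01 ] [0.545 0.3   0.025]
  guide? [266, 262, 24, 11, 107] [0.4689 0.2766 0.0176] [0.441 0.261 0.01 ] [0.497 0.285 0.025]
```

Measured in world axes:

| Item | Position (m) | Yaw | Check |
|---|---|---|---|
| Hood mouth | (0.600, 0.177) | 74.6° | width 170, as given |
| Tray | (0.5755, -0.020) | 89.8° | 212 x 122, as given |
| Fin | (0.5747, -0.098), top at z 0.054 | along the tray | 55 mm high, as given |

In the hood frame the tray is at (-196, -29) mm and 15° off, which is within the stated limits. I'll start moving.

```bash
cat > go.py <<'E'
import sys
from h import *
H=np.array([.600,.177]); HY=74.6
def st():
    o=ctrl.get_obs(); R=np.array(o["orientation"]); p=np.array(o["eef_pos"]); return o,p,R
def show():
    o,p,R=st(); h=np.radians(HY); F=np.array(o["wrist_force"]); a=np.array([[np.cos(h),np.sin(h)],[-np.sin(h),np.cos(h)]])
    d=a@(p[:2]-H); print("t",round(o["clock"],2),"p",(p*1000).round(1),"yaw",round(np.degrees(np.arctan2(R[1,0],R[0,0])),2),"tilt z",R[:2,2].round(4),"hoodTCP",(d*1000).round(1),"Fhood",(a@F[:2]).round(2),"Fz",F[2].round(2),"T",np.array(o["torque"]).round(2),"op",round(o["opening"]*1000,1))
def to(x,y,z,yaw):
    o,p,R=st(); d=R.T@(np.array([x,y,z])-p)/.5; c,s=np.cos(np.radians(yaw)),np.sin(np.radians(yaw))
    D=np.array([[c,s,0],[s,-c,0],[0,0,-1.]]); rv=cv2.Rodrigues(R.T@D)[0].ravel()/2/np.pi
    print("dx dy dz",d.round(4),"rx ry rz",rv.round(4))
if __name__=="__main__":
    show()
    if len(sys.argv)>4: to(*map(float,sys.argv[1:5]))
E
python3 -m pendant '[{"dx":0.515,"dy":-0.2525,"dz":0,"rz":-0.1995,"jaw":0.3},{"dx":0.515,"dy":-0.2525,"dz":0,"rz":-0.1995,"jaw":0.3},{"dx":0.515,"dy":-0.2525,"dz":0,"rz":-0.1995,"jaw":0.3},{"dx":0.515,"dy":-0.2525,"dz":0,"rz":-0.1995,"jaw":0.3},{"dx":0.515,"dy":-0.2525,"dz":0,"rz":-0.1995,"jaw":0.3},{"dx":0.515,"dy":-0.2525,"dz":0,"rz":-0.1995,"jaw":0.3},{"dx":0.515,"dy":-0.2525,"dz":0,"rz":-0.1995,"jaw":0.3},{"dx":0.515,"dy":-0.2525,"dz":0,"rz":-0.1995,"jaw":0.3},{"dx":0.515,"dy":-0.2525,"dz":0,"rz":-0.1995,"jaw":0.3},{"dx":0.515,"dy":-0.2525,"dz":0,"rz":-0.1995,"jaw":0.3}]' 25
python3 go.py 0.5747 -0.098 0.12 90
```

```text
t 0.1 p [ 163.5 -498.5  255.7] yaw 18.15 tilt z [-0.0004  0.0012] hoodTCP [-767.2  241.5] Fhood [0.17 0.58] Fz -0.36 T [ 0.04 -0.04 -0.07] op 85.3
dx dy dz [ 1.0311 -0.5046  0.2721] rx ry rz [-2.000e-04 -1.000e-04 -1.996e-01]invalid input at $[0]: expected keys dx, dy, dz, rx, ry, rz, jaw
```

```bash
python3 -m pendant '[{"dx":0.515,"dy":-0.2525,"dz":0,"rx":0,"ry":0,"rz":-0.1995,"jaw":0.3},{"dx":0.515,"dy":-0.2525,"dz":0,"rx":0,"ry":0,"rz":-0.1995,"jaw":0.3},{"dx":0.515,"dy":-0.2525,"dz":0,"rx":0,"ry":0,"rz":-0.1995,"jaw":0.3},{"dx":0.515,"dy":-0.2525,"dz":0,"rx":0,"ry":0,"rz":-0.1995,"jaw":0.3},{"dx":0.515,"dy":-0.2525,"dz":0,"rx":0,"ry":0,"rz":-0.1995,"jaw":0.3},{"dx":0.515,"dy":-0.2525,"dz":0,"rx":0,"ry":0,"rz":-0.1995,"jaw":0.3},{"dx":0.515,"dy":-0.2525,"dz":0,"rx":0,"ry":0,"rz":-0.1995,"jaw":0.3},{"dx":0.515,"dy":-0.2525,"dz":0,"rx":0,"ry":0,"rz":-0.1995,"jaw":0.3},{"dx":0.515,"dy":-0.2525,"dz":0,"rx":0,"ry":0,"rz":-0.1995,"jaw":0.3},{"dx":0.515,"dy":-0.2525,"dz":0,"rx":0,"ry":0,"rz":-0.1995,"jaw":0.3}]' 25
python3 go.py 0.5747 -0.098 0.12 90
```

```text
clock: 1.1
eef_pos: [0.3689, -0.2984, 0.256]
orientation: [[-0.001, 1.0, -0.001], [1.0, 0.001, 0.001], [0.001, -0.001, -1.0]]
wrist_force: [0.0, -0.2, 0.3]
opening: 0.0601
t 1.1 p [ 368.9 -298.4  256. ] yaw 90.04 tilt z [-0.0005  0.0005] hoodTCP [-519.7   96.6] Fhood [-0.22 -0.08] Fz 0.32 T [-0.01  0.05  0.02] op 60.1
dx dy dz [0.4003 0.412  0.272 ] rx ry rz [-0.0001 -0.0001  0.0001]
```

```bash
python3 -m pendant '[{"dx":0.4,"dy":0.412,"dz":0.27,"rx":0,"ry":0,"rz":0,"jaw":0.3},{"dx":0.4,"dy":0.412,"dz":0.27,"rx":0,"ry":0,"rz":0,"jaw":0.3},{"dx":0.4,"dy":0.412,"dz":0.27,"rx":0,"ry":0,"rz":0,"jaw":0.3},{"dx":0.4,"dy":0.412,"dz":0.27,"rx":0,"ry":0,"rz":0,"jaw":0.3},{"dx":0.4,"dy":0.412,"dz":0.27,"rx":0,"ry":0,"rz":0,"jaw":0.3},{"dx":0.4,"dy":0.412,"dz":0.27,"rx":0,"ry":0,"rz":0,"jaw":0.3},{"dx":0.4,"dy":0.412,"dz":0.27,"rx":0,"ry":0,"rz":0,"jaw":0.3},{"dx":0.4,"dy":0.412,"dz":0.27,"rx":0,"ry":0,"rz":0,"jaw":0.3}]' 25
python3 go.py 0.5747 -0.098 0.048 90; python3 - <<'E'
from h import *
f=grab_frame("side"); cv2.imwrite("pics/s1.png",cv2.resize(f["img"][120:330,130:360],None,fx=3,fy=2.8)[:,:,::-1])
E
```

```text
clock: 1.9
eef_pos: [0.5753, -0.0971, 0.1195]
orientation: [[-0.001, 1.0, -0.003], [1.0, 0.001, 0.001], [0.001, -0.003, -1.0]]
wrist_force: [-0.9, -1.3, -0.3]
opening: 0.0596
t 1.9 p [575.3 -97.1 119.5] yaw 90.03 tilt z [-0.0026  0.0007] hoodTCP [-270.8  -49. ] Fhood [-1.49  0.52] Fz -0.32 T [-0.01  0.02  0.01] op 59.6
dx dy dz [-0.0018 -0.0009  0.143 ] rx ry rz [-0.0004 -0.0001  0.0001]
```

View pics/s1.png

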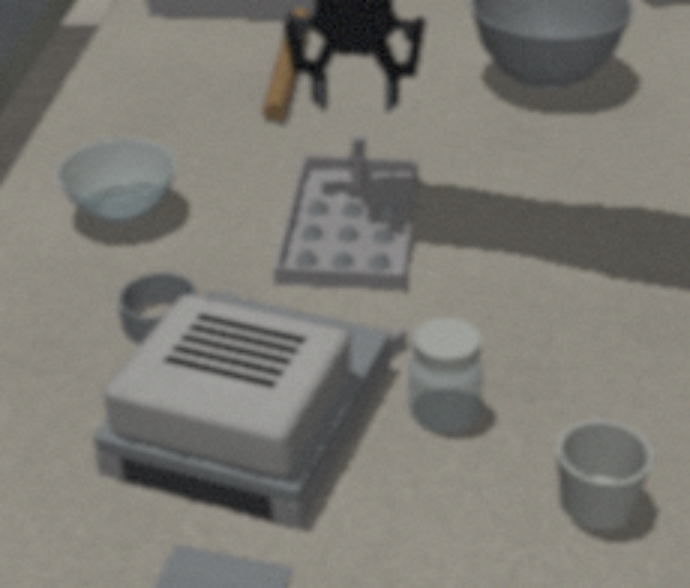

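The open jaws, at crop x 320 and 390, straddle the fin at x 358. I'll descend and close gently.

```bash
python3 -m pendant '[{"dx":-0.002,"dy":-0.001,"dz":0.07,"rx":0,"ry":0,"rz":0,"jaw":0.3},{"dx":-0.002,"dy":-0.001,"dz":0.12,"rx":0,"ry":0,"rz":0,"jaw":0.3},{"dx":-0.002,"dy":-0.001,"dz":0.143,"rx":0,"ry":0,"rz":0,"jaw":0.3},{"dx":-0.002,"dy":-0.001,"dz":0.143,"rx":0,"ry":0,"rz":0,"jaw":0.3},{"dx":-0.002,"dy":-0.001,"dz":0.143,"rx":0,"ry":0,"rz":0,"jaw":0.5},{"dx":-0.002,"dy":-0.001,"dz":0.143,"rx":0,"ry":0,"rz":0,"jaw":0.7},{"dx":-0.002,"dy":-0.001,"dz":0.143,"rx":0,"ry":0,"rz":0,"jaw":0.85},{"dx":-0.002,"dy":-0.001,"dz":0.143,"rx":0,"ry":0,"rz":0,"jaw":1},{"dx":-0.002,"dy":-0.001,"dz":0.143,"rx":0,"ry":0,"rz":0,"jaw":1},{"dx":-0.002,"dy":-0.001,"dz":0.143,"rx":0,"ry":0,"rz":0,"jaw":1}]' 40
python3 go.py; python3 -m pendant '[{"dx":0,"dy":0,"dz":0,"rx":0,"ry":0,"rz":0,"jaw":1},{"dx":0,"dy":0,"dz":0,"rx":0,"ry":0,"rz":0,"jaw":1},{"dx":0,"dy":0,"dz":0,"rx":0,"ry":0,"rz":0,"jaw":1}]' 40; python3 go.py
```

```text
clock: 2.95
eef_pos: [0.575, -0.0999, 0.051]
orientation: [[0.0, 1.0, 0.002], [1.0, -0.0, -0.001], [-0.001, 0.002, -1.0]]
wrist_force: [-0.8, -1.4, 5.6]
opening: 0.0094
t 2.95 p [575.  -99.9  51. ] yaw 89.98 tilt z [ 0.0015 -0.0005] hoodTCP [-273.6  -49.4] Fhood [-1.55  0.39] Fz 5.61 T [-0.14  0.31  0.14] op 9.4
clock: 3.25
eef_pos: [0.575, -0.0999, 0.051]
orientation: [[0.0, 1.0, 0.002], [1.0, -0.0, -0.001], [-0.001, 0.002, -1.0]]
wrist_force: [-1.5, -1.1, 5.6]
opening: 0.009
t 3.25 p [575.  -99.9  51. ] yaw 89.99 tilt z [ 0.0015 -0.0006] hoodTCP [-273.6  -49.4] Fhood [-1.46  1.12] Fz 5.6 T [-0.09  0.34  0.19] op 9.0
```

```bash
python3 -m pendant '[{"dx":0,"dy":0,"dz":-0.004,"rx":0,"ry":0,"rz":0,"jaw":1},{"dx":0,"dy":0,"dz":-0.004,"rx":0,"ry":0,"rz":0,"jaw":1},{"dx":0,"dy":0,"dz":-0.004,"rx":0,"ry":0,"rz":0,"jaw":1},{"dx":0,"dy":0,"dz":-0.004,"rx":0,"ry":0,"rz":0,"jaw":1}]'; python3 go.py
```

```text
clock: 3.65
eef_pos: [0.5743, -0.0998, 0.0516]
orientation: [[0.001, 1.0, -0.0], [1.0, -0.001, 0.0], [0.0, -0.0, -1.0]]
wrist_force: [-0.8, -1.1, -3.4]
opening: 0.0094
t 3.65 p [574.3 -99.8  51.6] yaw 89.97 tilt z [-0.0005  0.    ] hoodTCP [-273.6  -48.7] Fhood [-1.23  0.45] Fz -3.39 T [-0.26 -0.02 -0.01] op 9.4
```

```bash
python3 -m pendant '[{"dx":0,"dy":0,"dz":0.0015,"rx":0,"ry":0,"rz":0,"jaw":1},{"dx":0,"dy":0,"dz":0.0015,"rx":0,"ry":0,"rz":0,"jaw":1},{"dx":0,"dy":0,"dz":0.0015,"rx":0,"ry":0,"rz":0,"jaw":1}]'; python3 go.py 0.5403 -0.0399 0.0512 74.6
```

```text
clock: 3.95
eef_pos: [0.5745, -0.0998, 0.051]
orientation: [[0.001, 1.0, -0.0], [1.0, -0.001, 0.0], [0.0, -0.0, -1.0]]
wrist_force: [0.4, -1.0, -2.6]
opening: 0.0094
t 3.95 p [574.5 -99.8  51. ] yaw 89.97 tilt z [-0.      0.0002] hoodTCP [-273.6  -48.9] Fhood [-0.89 -0.61] Fz -2.62 T [-0.17  0.02  0.04] op 9.4
dx dy dz [ 0.1197 -0.0684 -0.0003] rx ry rz [-0.     -0.      0.0427]
```

```bash
python3 -m pendant '[{"dx":0.01,"dy":-0.006,"dz":0.0005,"rx":0,"ry":0,"rz":0.004,"jaw":1},{"dx":0.025,"dy":-0.014,"dz":0.0005,"rx":0,"ry":0,"rz":0.009,"jaw":1},{"dx":0.04,"dy":-0.023,"dz":0.0005,"rx":0,"ry":0,"rz":0.014,"jaw":1},{"dx":0.055,"dy":-0.032,"dz":0.0005,"rx":0,"ry":0,"rz":0.02,"jaw":1},{"dx":0.07,"dy":-0.04,"dz":0.0005,"rx":0,"ry":0,"rz":0.025,"jaw":1},{"dx":0.085,"dy":-0.049,"dz":0.0005,"rx":0,"ry":0,"rz":0.03,"jaw":1},{"dx":0.1,"dy":-0.058,"dz":0.0005,"rx":0,"ry":0,"rz":0.036,"jaw":1},{"dx":0.11,"dy":-0.064,"dz":0.0005,"rx":0,"ry":0,"rz":0.04,"jaw":1},{"dx":0.12,"dy":-0.068,"dz":0.0005,"rx":0,"ry":0,"rz":0.0427,"jaw":1},{"dx":0.12,"dy":-0.068,"dz":0.0005,"rx":0,"ry":0,"rz":0.0427,"jaw":1}]'; python3 -m pendant '[{"dx":0,"dy":0,"dz":0,"rx":0,"ry":0,"rz":0,"jaw":1},{"dx":0,"dy":0,"dz":0,"rx":0,"ry":0,"rz":0,"jaw":1}]'; python3 go.py 0.5403 -0.0399 0.0512 74.6
cat > meas.py <<'E'
from m import *
import sys
H=np.array([.600,.177]); h=np.radians(74.6); A=np.array([[np.cos(h),np.sin(h)],[-np.sin(h),np.cos(h)]])
for n in("top","side"):
    f=grab_frame(n); W=cloud(f); Q=(W[...,:2]-H)@A.T; Q=np.dstack([Q,W[...,2]])
    M=sel(Q,(-.30,-.11),(-.04,.11),.008,.026); M=clean(cv2.dilate(M.astype(np.uint8),np.ones((3,3)))>0,None)&M
    print(n,"tray in hood frame",rect(Q[M][:,:2])[:3])
    R=sel(Q,(-.03,-.12),(.05,.12),.040,.050); print("  roof",rect(Q[clean(R,None)][:,:2])[:3])
    if n=="top": cv2.imwrite(sys.argv[1],cv2.resize(f["img"][110:250,140:310],None,fx=4,fy=4,interpolation=cv2.INTER_CUBIC)[:,:,::-1])
E
python3 meas.py pics/t2.png
```

```text
clock: 4.95
eef_pos: [0.5404, -0.0391, 0.051]
orientation: [[0.265, 0.964, 0.0], [0.964, -0.265, 0.001], [0.001, -0.0, -1.0]]
wrist_force: [-1.6, 1.3, -0.9]
opening: 0.0093
clock: 5.15
eef_pos: [0.5407, -0.0394, 0.0509]
orientation: [[0.265, 0.964, 0.0], [0.964, -0.265, 0.001], [0.001, -0.0, -1.0]]
wrist_force: [-1.1, 2.7, 1.0]
opening: 0.009
t 5.15 p [540.7 -39.4  50.9] yaw 74.64 tilt z [0.0001 0.001 ] hoodTCP [-224.4   -0.3] Fhood [2.33 1.74] Fz 0.98 T [0.54 0.18 0.04] op 9.0
dx dy dz [-0.0011 -0.0005 -0.0005] rx ry rz [-0.     -0.0002  0.0001]
top tray in hood frame (array([-113.5,   -2.6]), array([146.9, 122.5]), 0.21)
  roof (array([24.9, -0.7]), array([ 50.1, 169.5]), 0.12)
side tray in hood frame (array([-145.4,   28.3]), array([208.4,  66.7]), 0.05)
  roof (array([25.5,  1.3]), array([170.9,  47.2]), 89.24)
```

View pics/t2.png

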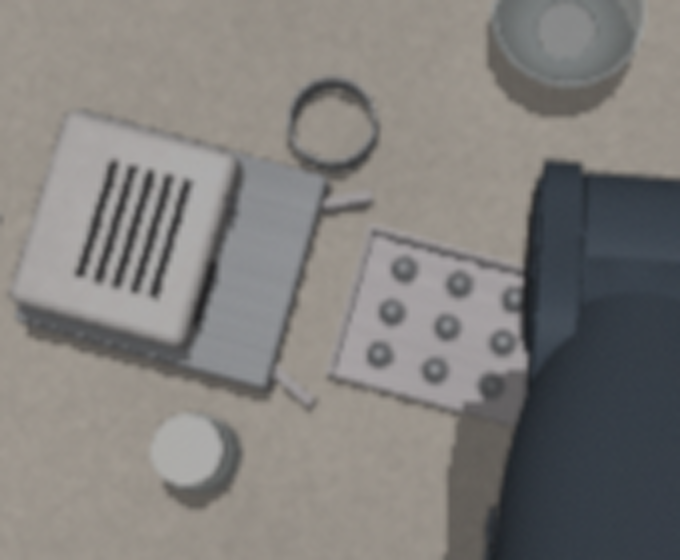

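The tray is aligned, with its nose edge running (375,232) to (332,378), just outside the guides. Compared with the hood in the same pictures, it sits about 1.3 mm towards -y. I'll shift it 1 mm as I go and enter slowly.

```bash
python3 -m pendant '[{"dx":0.008,"dy":-0.002,"dz":0,"rx":0,"ry":0,"rz":0,"jaw":1},{"dx":0.016,"dy":-0.002,"dz":0,"rx":0,"ry":0,"rz":0,"jaw":1},{"dx":0.024,"dy":-0.002,"dz":0,"rx":0,"ry":0,"rz":0,"jaw":1},{"dx":0.032,"dy":-0.002,"dz":0,"rx":0,"ry":0,"rz":0,"jaw":1},{"dx":0.04,"dy":-0.002,"dz":0,"rx":0,"ry":0,"rz":0,"jaw":1},{"dx":0.048,"dy":-0.002,"dz":0,"rx":0,"ry":0,"rz":0,"jaw":1},{"dx":0.056,"dy":-0.002,"dz":0,"rx":0,"ry":0,"rz":0,"jaw":1},{"dx":0.064,"dy":-0.002,"dz":0,"rx":0,"ry":0,"rz":0,"jaw":1},{"dx":0.068,"dy":-0.002,"dz":0,"rx":0,"ry":0,"rz":0,"jaw":1}]'; python3 go.py
python3 -m pendant '[{"dx":0.004,"dy":0,"dz":0,"rx":0,"ry":0,"rz":0,"jaw":1},{"dx":0.008,"dy":0,"dz":0,"rx":0,"ry":0,"rz":0,"jaw":1},{"dx":0.012,"dy":0,"dz":0,"rx":0,"ry":0,"rz":0,"jaw":1},{"dx":0.016,"dy":0,"dz":0,"rx":0,"ry":0,"rz":0,"jaw":1},{"dx":0.02,"dy":0,"dz":0,"rx":0,"ry":0,"rz":0,"jaw":1}]'; python3 go.py
```

```text
clock: 6.15
eef_pos: [0.5488, -0.0064, 0.051]
orientation: [[0.265, 0.964, 0.0], [0.964, -0.265, -0.0], [-0.0, 0.0, -1.0]]
wrist_force: [-1.2, -6.1, 3.7]
opening: 0.0097
t 6.15 p [548.8  -6.4  51. ] yaw 74.61 tilt z [ 0.0003 -0.0003] hoodTCP [-190.4    0.7] Fhood [-6.16 -0.45] Fz 3.72 T [-1.02  0.24  0.03] op 9.7
clock: 6.65
eef_pos: [0.5513, 0.003, 0.051]
orientation: [[0.266, 0.964, 0.0], [0.964, -0.266, -0.0], [-0.0, 0.0, -1.0]]
wrist_force: [-1.7, -4.8, 4.2]
opening: 0.0097
t 6.65 p [551.3   3.   51. ] yaw 74.59 tilt z [ 0.0001 -0.0004] hoodTCP [-180.7    0.7] Fhood [-5.1   0.34] Fz 4.19 T [-0.99  0.23  0.05] op 9.7
```

```bash
python3 -m pendant '[{"dx":0.002,"dy":0,"dz":-0.0015,"rx":0,"ry":0,"rz":0,"jaw":1},{"dx":0.006,"dy":0,"dz":-0.0015,"rx":0,"ry":0,"rz":0,"jaw":1},{"dx":0.012,"dy":0,"dz":-0.0015,"rx":0,"ry":0,"rz":0,"jaw":1},{"dx":0.018,"dy":0,"dz":-0.0015,"rx":0,"ry":0,"rz":0,"jaw":1},{"dx":0.024,"dy":0,"dz":-0.0015,"rx":0,"ry":0,"rz":0,"jaw":1},{"dx":0.03,"dy":0,"dz":-0.0015,"rx":0,"ry":0,"rz":0,"jaw":1},{"dx":0.036,"dy":0,"dz":-0.0015,"rx":0,"ry":0,"rz":0,"jaw":1},{"dx":0.042,"dy":0,"dz":-0.0015,"rx":0,"ry":0,"rz":0,"jaw":1}]'; python3 go.py
python3 -m pendant '[{"dx":0.006,"dy":0,"dz":-0.0005,"rx":0,"ry":0,"rz":0,"jaw":1},{"dx":0.012,"dy":0,"dz":-0.0005,"rx":0,"ry":0,"rz":0,"jaw":1},{"dx":0.018,"dy":0,"dz":-0.0005,"rx":0,"ry":0,"rz":0,"jaw":1},{"dx":0.024,"dy":0,"dz":-0.0005,"rx":0,"ry":0,"rz":0,"jaw":1},{"dx":0.03,"dy":0,"dz":-0.0005,"rx":0,"ry":0,"rz":0,"jaw":1},{"dx":0.036,"dy":0,"dz":-0.0005,"rx":0,"ry":0,"rz":0,"jaw":1},{"dx":0.042,"dy":0,"dz":-0.0005,"rx":0,"ry":0,"rz":0,"jaw":1},{"dx":0.048,"dy":0,"dz":-0.0005,"rx":0,"ry":0,"rz":0,"jaw":1}]'; python3 go.py
```

```text
clock: 7.45
eef_pos: [0.5568, 0.0235, 0.0515]
orientation: [[0.265, 0.964, -0.0], [0.964, -0.265, 0.0], [0.0, -0.0, -1.0]]
wrist_force: [-0.2, -0.2, -3.0]
opening: 0.0096
t 7.45 p [556.8  23.5  51.5] yaw 74.61 tilt z [-0.0002  0.0001] hoodTCP [-159.5    0.9] Fhood [-0.26  0.15] Fz -3.0 T [-0.31  0.07 -0.03] op 9.6
clock: 8.25
eef_pos: [0.5632, 0.0466, 0.0518]
orientation: [[0.266, 0.964, -0.0], [0.964, -0.266, 0.0], [0.0, -0.0, -1.0]]
wrist_force: [0.5, 0.8, -4.3]
opening: 0.0095
t 8.25 p [563.2  46.6  51.8] yaw 74.6 tilt z [-0.      0.0001] hoodTCP [-135.5    0.8] Fhood [ 0.86 -0.26] Fz -4.26 T [-0.3   0.13 -0.03] op 9.5
```

Lateral force is about nil and the slide is free. I'll go on to a nose depth of about 82 mm, then creep with a force check between short moves.

```bash
cat > ok.py <<'E'
import sys,go
go.show(); o,p,R=go.st(); import numpy as np
h=np.radians(go.HY); f=-(np.cos(h)*o["wrist_force"][0]+np.sin(h)*o["wrist_force"][1]); sys.exit(f>float(sys.argv[1]))
E
python3 -m pendant '[{"dx":0.005,"dy":0,"dz":0.0005,"rx":0,"ry":0,"rz":0,"jaw":1},{"dx":0.012,"dy":0,"dz":0.0005,"rx":0,"ry":0,"rz":0,"jaw":1},{"dx":0.019,"dy":0,"dz":0.0005,"rx":0,"ry":0,"rz":0,"jaw":1},{"dx":0.026,"dy":0,"dz":0.0005,"rx":0,"ry":0,"rz":0,"jaw":1},{"dx":0.033,"dy":0,"dz":0.0005,"rx":0,"ry":0,"rz":0,"jaw":1},{"dx":0.04,"dy":0,"dz":0.0005,"rx":0,"ry":0,"rz":0,"jaw":1},{"dx":0.047,"dy":0,"dz":0.0005,"rx":0,"ry":0,"rz":0,"jaw":1},{"dx":0.054,"dy":0,"dz":0.0005,"rx":0,"ry":0,"rz":0,"jaw":1},{"dx":0.06,"dy":0,"dz":0.0005,"rx":0,"ry":0,"rz":0,"jaw":1},{"dx":0.064,"dy":0,"dz":0.0005,"rx":0,"ry":0,"rz":0,"jaw":1}]' >/dev/null; python3 ok.py 3.5 &&
python3 -m pendant '[{"dx":0.0015,"dy":0,"dz":0,"rx":0,"ry":0,"rz":0,"jaw":1},{"dx":0.003,"dy":0,"dz":0,"rx":0,"ry":0,"rz":0,"jaw":1},{"dx":0.0045,"dy":0,"dz":0,"rx":0,"ry":0,"rz":0,"jaw":1},{"dx":0.006,"dy":0,"dz":0,"rx":0,"ry":0,"rz":0,"jaw":1}]' >/dev/null; python3 ok.py 3.5 &&
python3 -m pendant '[{"dx":0.0015,"dy":0,"dz":0,"rx":0,"ry":0,"rz":0,"jaw":1},{"dx":0.003,"dy":0,"dz":0,"rx":0,"ry":0,"rz":0,"jaw":1},{"dx":0.0045,"dy":0,"dz":0,"rx":0,"ry":0,"rz":0,"jaw":1},{"dx":0.006,"dy":0,"dz":0,"rx":0,"ry":0,"rz":0,"jaw":1}]' >/dev/null; python3 ok.py 3.5
```

```text
t 9.25 p [571.8  77.5  51.6] yaw 74.61 tilt z [-0.      0.0001] hoodTCP [-103.4    0.8] Fhood [-0.01 -0.1 ] Fz -2.38 T [-0.24  0.07  0.02] op 9.2
t 9.25 p [571.8  77.5  51.6] yaw 74.61 tilt z [-0.      0.0001] hoodTCP [-103.4    0.8] Fhood [-0.01 -0.1 ] Fz -2.38 T [-0.24  0.07  0.02] op 9.2
t 9.25 p [571.8  77.5  51.6] yaw 74.61 tilt z [-0.      0.0001] hoodTCP [-103.4    0.8] Fhood [-0.01 -0.1 ] Fz -2.38 T [-0.24  0.07  0.02] op 9.2False
False
False
```

```bash
sed -i 's/sys.exit(f>float(sys.argv\[1\]))/sys.exit(int(f>float(sys.argv[1])))/' ok.py
python3 ok.py 3 && python3 -m pendant '[{"dx":0.002,"dy":0,"dz":0,"rx":0,"ry":0,"rz":0,"jaw":1},{"dx":0.004,"dy":0,"dz":0,"rx":0,"ry":0,"rz":0,"jaw":1},{"dx":0.006,"dy":0,"dz":0,"rx":0,"ry":0,"rz":0,"jaw":1},{"dx":0.008,"dy":0,"dz":0,"rx":0,"ry":0,"rz":0,"jaw":1}]' >/dev/null && python3 ok.py 3 &&
python3 -m pendant '[{"dx":0.002,"dy":0,"dz":0,"rx":0,"ry":0,"rz":0,"jaw":1},{"dx":0.004,"dy":0,"dz":0,"rx":0,"ry":0,"rz":0,"jaw":1},{"dx":0.006,"dy":0,"dz":0,"rx":0,"ry":0,"rz":0,"jaw":1},{"dx":0.008,"dy":0,"dz":0,"rx":0,"ry":0,"rz":0,"jaw":1}]' >/dev/null && python3 ok.py 3 &&
python3 -m pendant '[{"dx":0.002,"dy":0,"dz":0,"rx":0,"ry":0,"rz":0,"jaw":1},{"dx":0.004,"dy":0,"dz":0,"rx":0,"ry":0,"rz":0,"jaw":1},{"dx":0.006,"dy":0,"dz":0,"rx":0,"ry":0,"rz":0,"jaw":1},{"dx":0.008,"dy":0,"dz":0,"rx":0,"ry":0,"rz":0,"jaw":1}]' >/dev/null && python3 ok.py 3 &&
python3 -m pendant '[{"dx":0.002,"dy":0,"dz":0,"rx":0,"ry":0,"rz":0,"jaw":1},{"dx":0.004,"dy":0,"dz":0,"rx":0,"ry":0,"rz":0,"jaw":1},{"dx":0.006,"dy":0,"dz":0,"rx":0,"ry":0,"rz":0,"jaw":1},{"dx":0.008,"dy":0,"dz":0,"rx":0,"ry":0,"rz":0,"jaw":1}]' >/dev/null && python3 ok.py 3
```

```text
t 9.25 p [571.8  77.5  51.6] yaw 74.61 tilt z [-0.      0.0001] hoodTCP [-103.4    0.8] Fhood [-0.01 -0.1 ] Fz -2.38 T [-0.24  0.07  0.02] op 9.2
t 9.65 p [572.7  81.1  51.6] yaw 74.59 tilt z [-0.0001  0.0001] hoodTCP [-99.7   0.8] Fhood [-1.44 -0.41] Fz -3.17 T [-0.27  0.03  0.  ] op 9.6
t 10.05 p [573.8  85.   51.6] yaw 74.6 tilt z [-0.0001  0.0001] hoodTCP [-95.7   0.8] Fhood [-1.64 -0.33] Fz -2.97 T [-0.35  0.07  0.04] op 9.2
t 10.45 p [574.9  88.9  51.6] yaw 74.6 tilt z [-0.0001  0.0001] hoodTCP [-91.6   0.8] Fhood [-1.31 -0.03] Fz -4.62 T [-0.28  0.1   0.01] op 9.8
t 10.85 p [575.9  92.7  51.5] yaw 74.6 tilt z [-0.0001  0.0001] hoodTCP [-87.7   0.8] Fhood [-0.1   0.17] Fz -3.24 T [-0.34  0.16  0.03] op 9.5
```

```bash

python3 -m pendant '[{"dx":0.002,"dy":0,"dz":0,"rx":0,"ry":0,"rz":0,"jaw":1},{"dx":0.004,"dy":0,"dz":0,"rx":0,"ry":0,"rz":0,"jaw":1},{"dx":0.006,"dy":0,"dz":0,"rx":0,"ry":0,"rz":0,"jaw":1}]' >/dev/null && python3 ok.py 3 &&
python3 -m pendant '[{"dx":0.002,"dy":0,"dz":0,"rx":0,"ry":0,"rz":0,"jaw":1},{"dx":0.004,"dy":0,"dz":0,"rx":0,"ry":0,"rz":0,"jaw":1},{"dx":0.006,"dy":0,"dz":0,"rx":0,"ry":0,"rz":0,"jaw":1}]' >/dev/null && python3 ok.py 3 &&
python3 -m pendant '[{"dx":0.002,"dy":0,"dz":0,"rx":0,"ry":0,"rz":0,"jaw":1},{"dx":0.004,"dy":0,"dz":0,"rx":0,"ry":0,"rz":0,"jaw":1},{"dx":0.006,"dy":0,"dz":0,"rx":0,"ry":0,"rz":0,"jaw":1}]' >/dev/null && python3 ok.py 3 &&
python3 -m pendant '[{"dx":0.002,"dy":0,"dz":0,"rx":0,"ry":0,"rz":0,"jaw":1},{"dx":0.004,"dy":0,"dz":0,"rx":0,"ry":0,"rz":0,"jaw":1},{"dx":0.006,"dy":0,"dz":0,"rx":0,"ry":0,"rz":0,"jaw":1}]' >/dev/null && python3 ok.py 3 &&
python3 -m pendant '[{"dx":0.002,"dy":0,"dz":0,"rx":0,"ry":0,"rz":0,"jaw":1},{"dx":0.004,"dy":0,"dz":0,"rx":0,"ry":0,"rz":0,"jaw":1},{"dx":0.006,"dy":0,"dz":0,"rx":0,"ry":0,"rz":0,"jaw":1}]' >/dev/null && python3 ok.py 3 &&
python3 -m pendant '[{"dx":0.002,"dy":0,"dz":0,"rx":0,"ry":0,"rz":0,"jaw":1},{"dx":0.004,"dy":0,"dz":0,"rx":0,"ry":0,"rz":0,"jaw":1},{"dx":0.006,"dy":0,"dz":0,"rx":0,"ry":0,"rz":0,"jaw":1}]' >/dev/null && python3 ok.py 3
```

```text
t 11.15 p [576.8  95.6  51.6] yaw 74.6 tilt z [-0.      0.0001] hoodTCP [-84.7   0.8] Fhood [-0.97 -0.03] Fz -3.95 T [-0.31  0.09 -0.04] op 9.6
t 11.45 p [577.5  98.5  51.6] yaw 74.6 tilt z [-0.0001  0.0001] hoodTCP [-81.7   0.8] Fhood [-0.59 -0.17] Fz -3.34 T [-0.32  0.09  0.04] op 9.4
t 11.75 p [578.3 101.4  51.6] yaw 74.6 tilt z [-0.      0.0001] hoodTCP [-78.6   0.8] Fhood [0.16 0.35] Fz -3.51 T [-0.32  0.09  0.05] op 9.6
t 12.05 p [579.1 104.1  51.6] yaw 74.59 tilt z [-0.0001 -0.0002] hoodTCP [-75.8   0.8] Fhood [-2.34 -0.31] Fz -3.28 T [-0.65  0.11 -0.02] op 9.0
t 12.35 p [579.6 106.2  51.5] yaw 74.56 tilt z [-0.0006 -0.0017] hoodTCP [-73.6   0.9] Fhood [-7.53 -0.82] Fz -1.87 T [-1.62  0.29  0.04] op 9.4
```

Contact came at about TCP x = -76, with the nose near 108 mm, which is plausible. I'll settle and read the force.

```bash

python3 -m pendant '[{"dx":0,"dy":0,"dz":0,"rx":0,"ry":0,"rz":0,"jaw":1}]' >/dev/null; python3 go.py; python3 -m pendant '[{"dx":0,"dy":0,"dz":0,"rx":0,"ry":0,"rz":0,"jaw":1}]' >/dev/null; python3 go.py;python3 -m pendant '[{"dx":0.0005,"dy":0,"dz":0,"rx":0,"ry":0,"rz":0,"jaw":1}]' >/dev/null; python3 go.py
```

```text
t 12.45 p [579.6 106.3  51.5] yaw 74.57 tilt z [-0.0005 -0.0015] hoodTCP [-73.5   0.9] Fhood [-6.42 -0.63] Fz -1.43 T [-1.25  0.19 -0.02] op 9.5
t 12.55 p [579.6 106.3  51.5] yaw 74.56 tilt z [-0.0006 -0.0014] hoodTCP [-73.6   0.9] Fhood [-6.01 -0.72] Fz -2.06 T [-1.27  0.23  0.02] op 9.3
t 12.65 p [579.6 106.3  51.5] yaw 74.56 tilt z [-0.0007 -0.0018] hoodTCP [-73.5   0.9] Fhood [-7.93 -1.16] Fz -1.55 T [-1.57  0.31  0.06] op 9.3
```

```bash

python3 -m pendant '[{"dx":0.001,"dy":0,"dz":0,"rx":0,"ry":0,"rz":0,"jaw":1},{"dx":0.001,"dy":0,"dz":0,"rx":0,"ry":0,"rz":0,"jaw":1},{"dx":0.001,"dy":0,"dz":0,"rx":0,"ry":0,"rz":0,"jaw":1}]' >/dev/null; python3 go.py; python3 -m pendant '[{"dx":0.001,"dy":0,"dz":0,"rx":0,"ry":0,"rz":0,"jaw":1},{"dx":0.001,"dy":0,"dz":0,"rx":0,"ry":0,"rz":0,"jaw":1}]' >/dev/null; python3 go.py
```

```text
t 12.95 p [579.7 106.7  51.5] yaw 74.55 tilt z [-0.0009 -0.002 ] hoodTCP [-73.2   0.9] Fhood [-8.58  0.02] Fz -1.03 T [-1.63  0.33  0.03] op 9.3
t 13.15 p [579.8 107.   51.5] yaw 74.54 tilt z [-0.0009 -0.0024] hoodTCP [-72.9   0.9] Fhood [-9.95 -0.2 ] Fz -1.33 T [-1.78  0.32  0.03] op 9.0
```

```bash

python3 -m pendant '[{"dx":0,"dy":0,"dz":0,"rx":0,"ry":0,"rz":0,"jaw":1},{"dx":0,"dy":0,"dz":0,"rx":0,"ry":0,"rz":0,"jaw":1},{"dx":0,"dy":0,"dz":0,"rx":0,"ry":0,"rz":0,"jaw":1},{"dx":0,"dy":0,"dz":0,"rx":0,"ry":0,"rz":0,"jaw":1},{"dx":0,"dy":0,"dz":0,"rx":0,"ry":0,"rz":0,"jaw":1},{"dx":0,"dy":0,"dz":0,"rx":0,"ry":0,"rz":0,"jaw":1}]' >/dev/null; python3 go.py; python3 -m pendant '[{"dx":0,"dy":0,"dz":0,"rx":0,"ry":0,"rz":0,"jaw":1},{"dx":0,"dy":0,"dz":0,"rx":0,"ry":0,"rz":0,"jaw":1},{"dx":0,"dy":0,"dz":0,"rx":0,"ry":0,"rz":0,"jaw":1},{"dx":0,"dy":0,"dz":0,"rx":0,"ry":0,"rz":0,"jaw":1},{"dx":0,"dy":0,"dz":0,"rx":0,"ry":0,"rz":0,"jaw":1},{"dx":0,"dy":0,"dz":0,"rx":0,"ry":0,"rz":0,"jaw":1}]' >/dev/null; python3 go.py
```

```text
t 13.75 p [579.7 107.   51.5] yaw 74.54 tilt z [-0.001  -0.0024] hoodTCP [-72.9   0.9] Fhood [-8.21  0.81] Fz -1.42 T [-1.74  0.29  0.01] op 9.5
t 14.35 p [579.7 107.   51.5] yaw 74.55 tilt z [-0.0009 -0.0024] hoodTCP [-72.9   0.9] Fhood [-9.08 -0.57] Fz -1.06 T [-1.73  0.39  0.04] op 9.6
```

Held near 9 N for over 1.2 s. Next I'll ease off and set the rear fully down.

```bash

python3 -m pendant '[{"dx":-0.001,"dy":0,"dz":0,"rx":0,"ry":0,"rz":0,"jaw":1},{"dx":-0.002,"dy":0,"dz":0,"rx":0,"ry":0,"rz":0,"jaw":1},{"dx":-0.003,"dy":0,"dz":0,"rx":0,"ry":0,"rz":0,"jaw":1},{"dx":-0.004,"dy":0,"dz":0,"rx":0,"ry":0,"rz":0,"jaw":1},{"dx":-0.005,"dy":0,"dz":0,"rx":0,"ry":0,"rz":0,"jaw":1},{"dx":-0.005,"dy":0,"dz":0,"rx":0,"ry":0,"rz":0,"jaw":1},{"dx":-0.005,"dy":0,"dz":0,"rx":0,"ry":0,"rz":0,"jaw":1}]' >/dev/null; python3 go.py; python3 -m pendant '[{"dx":0,"dy":0,"dz":0.001,"rx":0,"ry":0,"rz":0,"jaw":1},{"dx":0,"dy":0,"dz":0.001,"rx":0,"ry":0,"rz":0,"jaw":1},{"dx":0,"dy":0,"dz":0.001,"rx":0,"ry":0,"rz":0,"jaw":1}]' >/dev/null; python3 go.py
```

```text
t 15.05 p [579.5 105.6  51.5] yaw 74.59 tilt z [-0.0002 -0.0004] hoodTCP [-74.2   0.8] Fhood [-5.1  -0.48] Fz -3.23 T [-1.15  0.18 -0.07] op 9.5
t 15.35 p [579.5 105.6  51.1] yaw 74.58 tilt z [-0.0002 -0.0004] hoodTCP [-74.3   0.8] Fhood [-5.55  0.13] Fz -1.33 T [-1.14  0.26 -0.02] op 9.6
```

```bash

python3 -m pendant '[{"dx":-0.001,"dy":0,"dz":0.0005,"rx":0,"ry":0,"rz":0,"jaw":1},{"dx":-0.002,"dy":0,"dz":0.0005,"rx":0,"ry":0,"rz":0,"jaw":1},{"dx":-0.003,"dy":0,"dz":0.0005,"rx":0,"ry":0,"rz":0,"jaw":1},{"dx":-0.004,"dy":0,"dz":0.0005,"rx":0,"ry":0,"rz":0,"jaw":1},{"dx":-0.004,"dy":0,"dz":0.0005,"rx":0,"ry":0,"rz":0,"jaw":1},{"dx":-0.004,"dy":0,"dz":0.0005,"rx":0,"ry":0,"rz":0,"jaw":1}]' >/dev/null; python3 go.py; python3 -m pendant '[{"dx":0,"dy":0,"dz":0,"rx":0,"ry":0,"rz":0,"jaw":1},{"dx":0,"dy":0,"dz":0,"rx":0,"ry":0,"rz":0,"jaw":1}]' >/dev/null; python3 go.py
```

```text
t 15.95 p [579.3 104.3  51. ] yaw 74.61 tilt z [0.0005 0.0007] hoodTCP [-75.6   0.6] Fhood [ 0.78 -0.25] Fz -1.59 T [ 0.11 -0.04  0.07] op 9.4
t 16.15 p [579.3 104.2  51. ] yaw 74.61 tilt z [0.0004 0.0005] hoodTCP [-75.7   0.6] Fhood [2.09 0.19] Fz -0.4 T [ 0.14 -0.07  0.05] op 9.2
```

```bash

python3 -m pendant '[{"dx":0.001,"dy":0,"dz":0,"rx":0,"ry":0,"rz":0,"jaw":1},{"dx":0.002,"dy":0,"dz":0,"rx":0,"ry":0,"rz":0,"jaw":1},{"dx":0.003,"dy":0,"dz":0,"rx":0,"ry":0,"rz":0,"jaw":1},{"dx":0.003,"dy":0,"dz":0,"rx":0,"ry":0,"rz":0,"jaw":1}]' >/dev/null; python3 go.py; python3 -m pendant '[{"dx":0,"dy":0,"dz":0,"rx":0,"ry":0,"rz":0,"jaw":1},{"dx":0,"dy":0,"dz":0,"rx":0,"ry":0,"rz":0,"jaw":1}]' >/dev/null; python3 go.py
```

```text
t 16.55 p [579.3 104.6  51. ] yaw 74.56 tilt z [-0.0002 -0.0016] hoodTCP [-75.3   0.7] Fhood [-5.11  0.14] Fz 2.67 T [-0.97  0.2   0.1 ] op 9.2
t 16.75 p [579.3 104.5  50.9] yaw 74.56 tilt z [-0.0003 -0.0015] hoodTCP [-75.4   0.7] Fhood [-5.48 -1.36] Fz 2.29 T [-0.96  0.25  0.09] op 9.6
```

```bash

python3 -m pendant '[{"dx":-0.001,"dy":0,"dz":-0.001,"rx":0,"ry":0,"rz":0,"jaw":1},{"dx":-0.001,"dy":0,"dz":-0.001,"rx":0,"ry":0,"rz":0,"jaw":1},{"dx":-0.001,"dy":0,"dz":-0.001,"rx":0,"ry":0,"rz":0,"jaw":1}]' 20 >/dev/null; python3 go.py; python3 -m pendant '[{"dx":0,"dy":0,"dz":0,"rx":0,"ry":0,"rz":0,"jaw":0.8},{"dx":0,"dy":0,"dz":0,"rx":0,"ry":0,"rz":0,"jaw":0.7},{"dx":0,"dy":0,"dz":0,"rx":0,"ry":0,"rz":0,"jaw":0.6},{"dx":0,"dy":0,"dz":0,"rx":0,"ry":0,"rz":0,"jaw":0.5},{"dx":0,"dy":0,"dz":0,"rx":0,"ry":0,"rz":0,"jaw":0.5}]' >/dev/null; python3 go.py
```

```text
t 17.05 p [579.1 104.7  51.1] yaw 74.59 tilt z [-0.0006 -0.0005] hoodTCP [-75.3   1. ] Fhood [-4.08  0.38] Fz -2.8 T [-0.72  0.03 -0.05] op 9.2
t 17.55 p [579.4 105.1  51.4] yaw 74.61 tilt z [0.0001 0.0003] hoodTCP [-74.8   0.8] Fhood [ 0.3  -0.28] Fz -0.69 T [-0.02 -0.02 -0.03] op 42.7
```

Released. I'll lift straight up, back away clear of the view, and check.

```bash

python3 -m pendant '[{"dx":0,"dy":0,"dz":-0.04,"rx":0,"ry":0,"rz":0,"jaw":0.5},{"dx":0,"dy":0,"dz":-0.1,"rx":0,"ry":0,"rz":0,"jaw":0.5},{"dx":0,"dy":0,"dz":-0.18,"rx":0,"ry":0,"rz":0,"jaw":0.5},{"dx":-0.05,"dy":0,"dz":-0.26,"rx":0,"ry":0,"rz":0,"jaw":0.5},{"dx":-0.13,"dy":0,"dz":-0.3,"rx":0,"ry":0,"rz":0,"jaw":0.5},{"dx":-0.22,"dy":0,"dz":-0.3,"rx":0,"ry":0,"rz":0,"jaw":0.5},{"dx":-0.31,"dy":0,"dz":-0.3,"rx":0,"ry":0,"rz":0,"jaw":0.5},{"dx":-0.4,"dy":0,"dz":-0.3,"rx":0,"ry":0,"rz":0,"jaw":0.5},{"dx":-0.45,"dy":0,"dz":-0.3,"rx":0,"ry":0,"rz":0,"jaw":0.5},{"dx":-0.45,"dy":0,"dz":-0.3,"rx":0,"ry":0,"rz":0,"jaw":0.5}]' >/dev/null; python3 go.py
python3 - <<'E'
from m import *
H=np.array([.600,.177]); h=np.radians(74.6); A=np.array([[np.cos(h),np.sin(h)],[-np.sin(h),np.cos(h)]])
for n in("top","side"):
    f=grab_frame(n); W=cloud(f); Q=np.dstack([(W[...,:2]-H)@A.T,W[...,2]])
    for nm,lo,hi,z0,z1 in (("fin",(-.13,-.03),(-.02,.03),.04,.06),("rear",(-.13,-.064),(-.036,.064),.012,.026)):
        M=sel(Q,lo,hi,z0,z1); print(n,nm,M.sum(),rect(Q[M][:,:2])[:3],Q[M].max(0).round(4),Q[M].min(0).round(4))
    c=f["img"][100:280,110:340] if n=="top" else f["img"][120:330,130:360]
    cv2.imwrite(f"pics/{n}9.png",cv2.resize(c,None,fx=3,fy=2.8,interpolation=cv2.INTER_CUBIC)[:,:,::-1])
E
```

```text
t 18.55 p [ 518.7 -114.7  201.5] yaw 74.39 tilt z [ 0.0001 -0.0005] hoodTCP [-302.8    0.9] Fhood [ 1.48 -0.58] Fz 0.01 T [ 0.01  0.   -0.06] op 42.5
top fin 50 (array([-72.9,  -1.4]), array([38.3, 10. ]), 0.84) [-0.0537  0.0038  0.0589] [-0.092  -0.0063  0.0407]
top rear 124 (array([-68.3,  -1.5]), array([122.2,  61.8]), 89.89) [-0.0373  0.0596  0.0248] [-0.0993 -0.0626  0.0121]
side fin 66 (array([-67. ,   0.9]), array([40.8, 10.5]), 2.63) [-0.0465  0.007   0.0577] [-0.0877 -0.0041  0.0402]
side rear 208 (array([-68.1,   0.6]), array([124.6,  61.1]), 89.56) [-0.0371  0.0627  0.0255] [-0.0986 -0.0615  0.012 ]
```

View pics/top9.png

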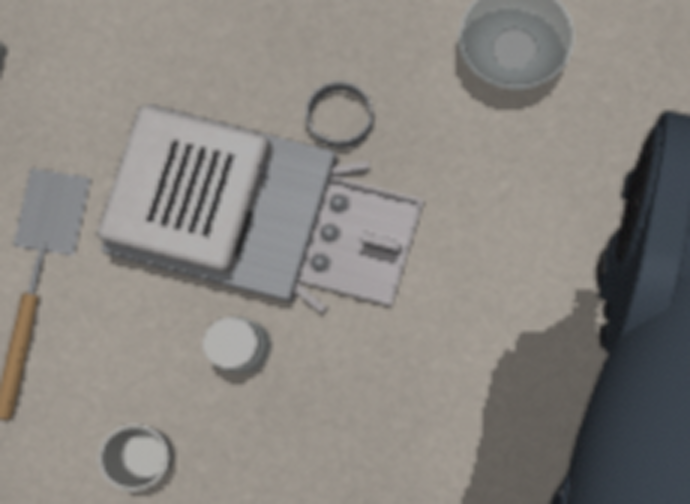

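View pics/side9.png

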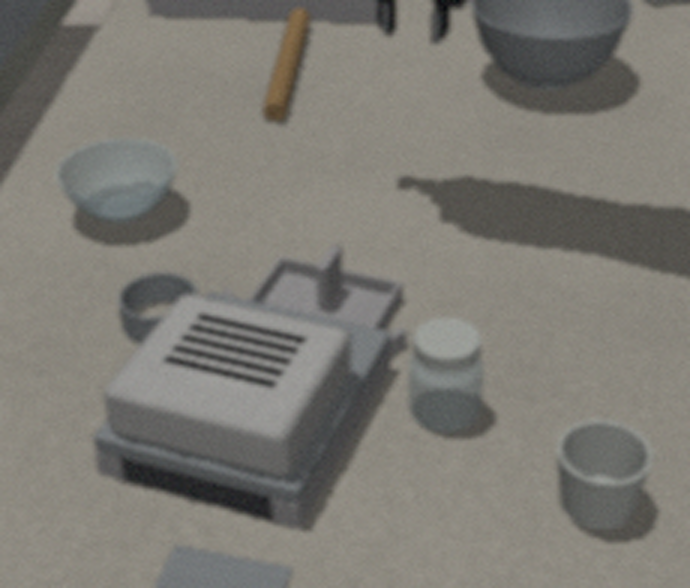

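In both pictures the tray lies flat in the tunnel. Its rear wall is at hood x ≈ -99 mm, so the nose is about 108–111 mm in, against the pad found at about 108. It is within 1.5 mm of the centre line and within 1° of its direction. The bystanders look unmoved. I'll hand in.

```bash
python3 -c "
from rig import ctrl; print(ctrl.job_done())"
```

```text
the job is handed in; nothing more can be done
None
```

I slid the tray into the tunnel by its fin until it met the pad, pressed it, eased off, let go and handed the job in at about 18.6 s of the 72 s. The hand-in reports no verdict.

- **Sliding in:** I lined the tray up with the tunnel, and the sideways force stayed about nil all the way in. The nose met the pad about 108 mm past the mouth.
- **Pressing:** the wrist felt about 8–10 N for roughly 1.2 s. Less about 1 N of bench friction, that is about 8–9 N on the pad, and the pad's compression of about 3.4 mm agrees.
- **Letting go:** I eased off to an estimated 2–2.5 N on the pad before opening the jaws. Bench friction felt like about 3 N, so the tray should stay put against the pad.
- **Last pictures:**
  - The tray lies flat, with its nose about 111 mm in, against the 108 mm found by contact. The 3 mm difference is about the cameras' measuring error.
  - It is within 1.5 mm of the centre line; the two cameras gave -1.5 mm and +0.6 mm.
  - Its direction is within 1° by its rear wall. The coarser fin measurement in the side view gave 2.6°.
  - The bystanders in view look unmoved. I did not measure them.

**Not confirmed:** the contact left against the pad after letting go is worked out from these forces, not measured. I also did not see whether the lamp lit.

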